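Thread the stirrer shaft through the tank's two guide bushings

ROBOT

A 7-joint arm with a two-finger parallel gripper is mounted at the origin on the work surface. World frame = base frame: x ahead of the robot, y to its left, z up, the work surface at z = 0. Lengths are in m, angles in rad, forces in N, time in s.
With the tool pointing down it reaches from about 0.4 to 0.875 m from the base axis. Payload 19.3 kg.
Tool frame: the origin (TCP) lies between the finger pads; the fingertips stand ahead of it and the grasp point (between the pads) lies 8 mm behind it (bot.tip_extent is the x of the fingertips in the tool frame, in m); x points along the fingers, y is the direction in which the jaws open and shut, and the axes are right-handed (so a half turn about x gives the same grasp; the last joint's range is limited). The gripper opens to 85 mm and grips with 20 to 120 N. Pads are 22 mm wide; open, the fingers measure 114 mm over their backs; the gripper's body (76 mm by 85 mm) begins 54 mm behind the grasp point. The pads swing forward as they close: fully open they stand 13 mm farther back than shut.
Start: joints at [-1.369, 0.521, -0.036, 1.599, 0.021, 1.021, -0.113], TCP at [0.168, 0.602, 0.242] pointing down, gripper open.
Joint ranges: [-2.91, 2.91], [-0.3, 2.13], [-1.5, 1.42], [0.17, 2.43], [-1.26, 4.41], [0.16, 1.93], [-2.52, 2.52]. Speed limits (rad/s): [1.89, 1.89, 2.39, 2.39, 3.01, 3.01, 3.01].

INTERFACE

Orientations are given as [roll, pitch, yaw] about the fixed x, y, z axes, in that order (R = Rz(yaw) Ry(pitch) Rx(roll)).
In Python, from workcell import observe, grab_frame, camera_info, bot, nets gives the robot as it stands.
- The arm moves only by the tool jog_arm, never from a script. Its argument "commands" is a list of rows, each a list of 6 numbers: the shift along the tool's x, y, z in mm, then the turn, a rotation vector about the tool's x, y, z in rad. A call has 1 to 20 rows; each row shifts and turns the pose as measured when the row begins, along the tool's axes as they then stand; what a row does not reach is not made up. A row lasts 1/10 s, in which the tool goes at most 50 mm and 8.59 degrees, less where a joint would pass 70% of its speed; a pose out of reach is approached as far as the arm can. A call is refused whole if a number of a shift passes 50 or a number of a turn 0.15, either way. A call with a gripper value outside its range is refused whole. "gripper" is the closure in counts, from 0 (fully open) to 255 (shut), set as the call begins (left out, the last holds). The fingers move at their own pace and stop on an object; "newtons" is the grip in N (left out, the last holds). Time passes only in rows, so rows that do not move let the fingers close. It gives the time, the measured TCP pose, the force and the opening at its end, in the units of the state.
- observe(): the state, without advancing time (a new reading comes with each control period).
- grab_frame(name): name is "scene" or "top" or "wrist"; returns the picture (384x512x3 uint8, red, green, blue); there is no depth.
- camera_info(name): a dict with "fov_y" (degrees; the focal length in pixels is half the picture's height over the tangent of half this angle, whatever the lens; pixels are square), "cx", "cy" (the principal point, pixels), "R" (3x3) and "t" (3): a world point X has camera coordinates R X + t; the wrist camera has in their place "tool_from_camera" (4x4, takes a point from camera to tool coordinates, whose origin is the TCP and whose axes are the tool frame's). Camera axes: x right, y down, z forward; pixel columns grow to the right and rows downward; lengths in m; the calibration is good to about 2 mm. A picture is of the moment at which its call begins: read the wrist's pose just before it. camera_info takes no time and is no camera call.
- bot.job_done(): hands the job in, once; it reports no verdict.
Trained networks look in the newest picture that a camera, given by its name, has taken for a name from the list of things; names that differ only in an ending like _2 or _b are one class to them, and where a whole thing is asked for, a point or a joint stands for the part that bears it (a point fixed in the world has none). Each returns a list of dicts, best first, with "p" (0 to 1); they miss things now and then, are a little off and sometimes report something else, mostly with a low value. They report only what shows in the picture. A call takes as long as a camera call. They do not tell look-alikes from the thing itself.
- nets.find_in(camera, name): "rect" ([left, top, right, bottom] in pixels, round what is visible of it).
- nets.silhouettes(camera, name): "mask" (384x512 bool, what is visible of it) and "rect" ([left, top, right, bottom] in pixels, round what is visible of it).
- nets.pinpoint(camera, name): "location" ([column, row] in pixels: a listed point, or the origin of a listed thing).
The state is a dict: "clock": time; "qpos": joint angles; "qd": joint speeds; "joint_efforts": joint torques, N m; "position": TCP position; "tool_rot": TCP orientation; "force": force on the tool from outside, world axes, zero at the start; "moment": the same for the moment, N m; "grip_width": finger opening in m.
Only numpy, scipy, OpenCV 4.12 (cv2) and the standard library are available. Lean on these libraries where they do the work, as an engineer would, in place of code of your own. Each camera call takes 0.05 s, during which the arm holds its last target.

TASK

Swing the clear tank's hinged lid fully shut, then take the long shaft out of the wooden rack and thread it, tip down, through the bushing in the lid and on through the lower bushing inside the tank, until the tip sticks out below the bar that carries the lower bushing. Finish while still holding the shaft there, upright and still, spanning both bushings with its tip clear of the tank floor; do not let go of it. Leave the short shaft in the rack and do not knock the flask, bottle or beaker about.

Things in the scene. Friction and masses are not known exactly. Their poses are not given: they have to be found in the camera images.
- tank: Clear-walled square tank with aluminium edges, fixed to the bench, 150 x 150 x 100 mm high, walls 5 mm, floor 5 mm thick. Origin: centre of its underside, on the bench; z up. The lid's hinge runs along its +x side (the side away from the robot), parallel to its y axis. Tank is turned at most 0.3 rad about the vertical.
- lower_bush (a point): Centre of the top rim of the lower brass bushing, 58 mm above the bench on the tank's upright centre line; z up. Bore 14 mm, outside 28 mm; the bore runs 18 mm down, through the bushing and the white bar (36 mm wide, across the tank along its y) that carries it, and is open below: underside of the bar 40 mm, tank floor 5 mm above the bench.
- lid (a joint): Lid angle in rad: 0 = fully shut, 1.57 = standing upright, starts between 1.58 and 1.8 (upright or leaning back, away from the tank; stop at 1.9). A slightly stiff hinge keeps it where it is left within about 0.2 rad of upright; pushed forward to below about 1.2 rad it falls shut by itself, slowly (damped, 1 to 3 s). About 2 N at the tab moves it.
- lid_hinge (a point): On the hinge axis, in the middle of the tank's +x upper edge, 100 mm above the bench (75 mm from the tank's centre). Axes move with the lid: x points from the tab to the hinge, y along the hinge, z out of the lid's outer (upper when shut) face.
- lid_tab (a point): Middle of the grey tab on the lid's free edge: tab 22 x 50 mm, 8 mm thick, 160 mm from the hinge axis, sticking 21 mm out beyond the lid's 150 x 150 mm white plate (8 mm thick). Axes as lid_hinge. Top face of the shut lid: 108.5 mm above the bench.
- upper_bush (a point): Centre of the outer rim of the brass bushing in the middle of the lid, outside 28 mm, bore 14 mm and 18 mm long (10 mm collar on the outer face plus the 8 mm lid). With the lid shut it lies straight above lower_bush, rim 118.5 mm above the bench; z along the bore.
- rack: Pale wooden block fixed to the bench, 60 x 150 x 60 mm high; two upright holes 11 mm wide and 50 mm deep, 45 mm either side of its middle along its y. Origin: centre of its underside. One shaft stands in each hole, either way round.
- shaft_grip (a point): The long shaft, standing upright in the rack: steel rod 10 mm in diameter with a grey round sleeve (16 mm in diameter, 45 mm long) at its top, 165 mm long in all, 70 to 130 g. This point: centre of the sleeve, on the axis, 142.5 mm above the tip and 22.5 mm below the top; z along the shaft, up. In the rack its tip is 10 mm above the bench, this point 152.5 mm.
- shaft_tip (a point): Lower end of the long shaft, on its axis; the last 12 mm tapers from 10 mm to 6 mm in diameter.
- short_shaft_grip (a point): The short shaft, to be left in the rack: same rod and sleeve, only 105 mm long in all. This point: centre of its sleeve, 92.5 mm above the bench in the rack.
- flask_mid (a point): Conical clear-glass flask (bystander), 88 mm wide at the foot, 130 mm high; point half-way up.
- bottle_mid (a point): Amber bottle with a blue cap (bystander), 60 mm in diameter, 130 mm high; point half-way up.
- beaker_mid (a point): Clear beaker (bystander), 70 mm wide, 90 mm high; point half-way up.
Mind the look-alikes: they are no part of the job. What is shaped like the part that bears shaft_grip but purple or yellow is not meant.

How it is judged:
On the way, in this order (a step that is already met when the one before it is completed fails the run):
1. the lid is fully shut, the shaft not yet in it (value of joint lid below 0.03 rad and distance between shaft_tip and upper_bush above 0.03 m), for 0.2 s.
2. with the lid shut, the long shaft's tip has passed down through the lid's bushing (value of joint lid below 0.03 rad and horizontal distance between shaft_tip and upper_bush below 0.02 m and z of shaft_tip in the frame of upper_bush below -0.018 m), for 0.05 s.
3. the shaft spans both bushings, its tip out below the lower one (value of joint lid below 0.03 rad and z of shaft_tip in the frame of lower_bush below -0.02 m and horizontal distance between shaft_tip and lower_bush below 0.005 m and angle between shaft_grip's own z axis and vertical below 0.08 rad), for 0.2 s.
At the end, for the whole second after the job is handed in: Lid shut (within 0.03 rad); long shaft held by the fingers, upright within 0.08 rad, still (under 20 mm/s), through both bushings: tip within 5 mm of the lower bushing's centre line and 20 to 50 mm below its rim, so out below the bar and clear of the tank floor (all of step 3 and z of shaft_tip in the frame of lower_bush above -0.05 m and contact force between the fingers and shaft above 0.5 N and linear speed of shaft below 0.02 m/s and contact force between short_shaft and the fingers below 0.1 N); the arm keeps its last pose, push and grip.
It fails at once if the short shaft is disturbed (moved over 20 mm) (distance of short_shaft_grip from where it was at the start of the episode above 0.02 m).
It fails at once if the conical flask is knocked about (moved over 30 mm) (distance of flask_mid from where it was at the start of the episode above 0.03 m).
It fails at once if the amber bottle is knocked about (moved over 30 mm) (distance of bottle_mid from where it was at the start of the episode above 0.03 m).
It fails at once if the beaker is knocked about (moved over 30 mm) (distance of beaker_mid from where it was at the start of the episode above 0.03 m).
It also fails if it takes over 70 s, if anything falls off the work surface, if the arm or the gripper's body presses on something with over 40 N, if the wrist force passes 120 N, or if a joint passes its speed limit or range.

## Working session

There is one attempt and no reset: what is moved stays moved. The work goes in short steps, Python scripts to look and compute and a tool call to move; the robot and the scene stay as the last step left them, time stands still between calls to the robot, and variables do not carry over. Pictures are saved under pics/ and viewed, and the job is handed in when it is done.

Besides the shell and the picture viewer there is one more tool, called after "Request:" in YAML: its name, and indented under it one key for each argument. jog_arm: Moves the arm, as the interface text tells. Its arguments: {"type":"object","properties":{"commands":{"type":"array","items":{"type":"array","items":{"type":"number"}}},"gripper":{"type":"number"},"newtons":{"type":"number"}},"required":["commands"]}

```bash
ls; mkdir -p pics; python3 - <<'E'
from workcell import observe, grab_frame, camera_info, bot, nets
import cv2,numpy as np
print(observe()); print(bot.tip_extent)
for n in ("scene","top","wrist"):
    im=grab_frame(n); cv2.imwrite(f"pics/a_{n}.png",im[:,:,::-1]); print(n,camera_info(n))
    for k in ("tank","lid_tab","upper_bush","lower_bush","lid_hinge","rack","shaft_grip","shaft_tip","short_shaft_grip","flask_mid","bottle_mid","beaker_mid"):
        print(n,k,[(round(d['p'],2),np.round(d['location'],1).tolist()) for d in nets.pinpoint(n,k)[:3]])
print(observe()['clock'])
E
```

```text
pics
{'clock': 0.0, 'qpos': array([-1.3691648 ,  0.5220296 , -0.03630645,  1.60001177,  0.02121485,
        1.02109006, -0.11277438]), 'qd': array([-0.00053867,  0.00028895, -0.00103452,  0.00056251,  0.00165705,
       -0.00084502, -0.00041932]), 'joint_efforts': array([-2.03109789e-04, -9.27130938e+01,  1.98011957e+00, -3.69921613e+01,
        1.78767694e-02,  8.64506786e-03, -6.66842709e-06]), 'position': array([0.16777276, 0.60172097, 0.2417149 ]), 'tool_rot': array([-1.47935656,  1.56964283, -1.75118278]), 'force': array([0.39261954, 0.37581568, 1.10780433]), 'moment': array([-0.02500286, -0.00060562,  0.02574088]), 'grip_width': 0.0855002441406116}
0.011
scene {'fov_y': 54.8786771105184, 'cx': 257.86258410444805, 'cy': 194.8495932750389, 'R': array([[-0.78445934,  0.61999424, -0.0151884 ],
       [ 0.45017226,  0.55240214, -0.7015674 ],
       [-0.42657764, -0.55718849, -0.71244123]]), 't': array([ 0.42970297, -0.14113994,  1.21175166])}
scene tank [(0.78, [232.0, 186.8])]
scene lid_tab [(0.94, [192.5, 125.0])]
scene upper_bush [(0.87, [194.3, 153.0])]
scene lower_bush []
scene
[... 1373 characters left out ...]
4, [89.2, 183.8])]
wrist {'fov_y': 59.96220378165235, 'cx': 256.36265894515964, 'cy': 191.89177193146634, 'tool_from_camera': array([[-1.10444506e-04, -2.74289409e-01,  9.61647185e-01,
        -1.31377697e-01],
       [ 9.99999880e-01, -4.89183767e-04, -2.46799805e-05,
         1.80764560e-03],
       [ 4.77191649e-04,  9.61647067e-01,  2.74289431e-01,
        -7.06544986e-02],
       [ 0.00000000e+00,  0.00000000e+00,  0.00000000e+00,
         1.00000000e+00]])}
wrist tank []
wrist lid_tab []
wrist upper_bush []
wrist lower_bush []
wrist lid_hinge []
wrist rack []
wrist shaft_grip []
wrist shaft_tip []
wrist short_shaft_grip []
wrist flask_mid []
wrist bottle_mid []
wrist beaker_mid []
1.95
```

View pictures.

View pics/a_scene.png

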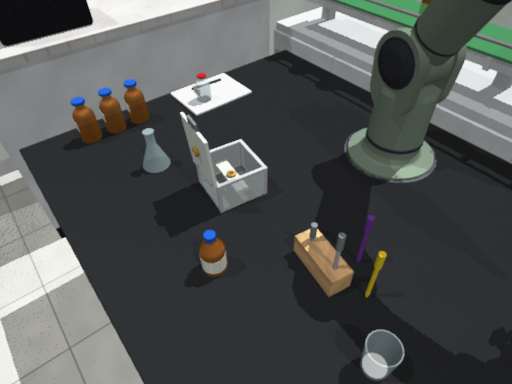

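View pics/a_top.png

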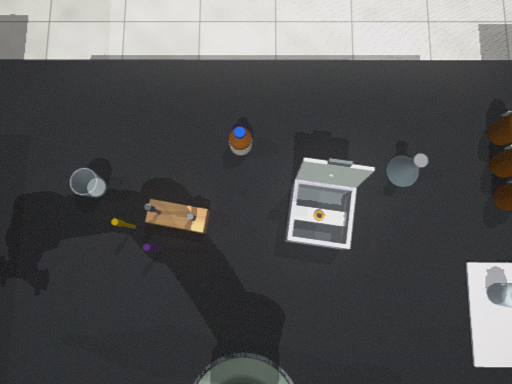

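View pics/a_wrist.png

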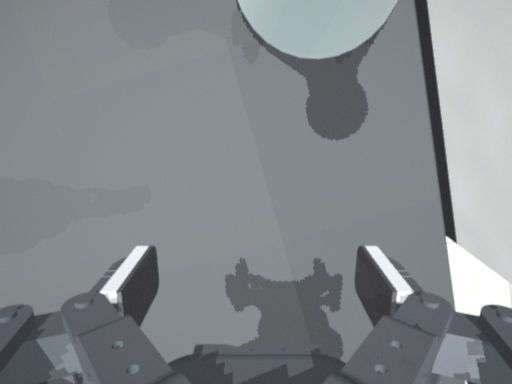

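```bash
cat > h.py <<'E'
from workcell import observe, grab_frame, camera_info, bot, nets
import cv2,numpy as np
from scipy.optimize import least_squares
from scipy.spatial.transform import Rotation as Ro
def K(c): 
    f=192/np.tan(np.radians(c['fov_y'])/2); return f,c['cx'],c['cy']
def Rt(n,st=None):
    c=camera_info(n)
    if n!='wrist': return c['R'],c['t']
    st=st or observe(); T=np.eye(4);T[:3,:3]=Ro.from_euler('xyz',st['tool_rot']).as_matrix();T[:3,3]=st['position']
    M=np.linalg.inv(T@c['tool_from_camera']); return M[:3,:3],M[:3,3]
def proj(n,X,st=None):
    R,t=Rt(n,st); f,cx,cy=K(camera_info(n)); p=np.atleast_2d(X)@R.T+t
    return np.c_[f*p[:,0]/p[:,2]+cx, f*p[:,1]/p[:,2]+cy]
def onz(n,uv,z,st=None):
    R,t=Rt(n,st); f,cx,cy=K(camera_info(n)); C=-R.T@t
    d=R.T@np.array([(uv[0]-cx)/f,(uv[1]-cy)/f,1]); return C+d*(z-C[2])/d[2]
def zoom(n,rect,k,out):
    im=grab_frame(n); l,t,r,b=rect
    cv2.imwrite(out,cv2.resize(im[t:b,l:r,::-1],None,fx=k,fy=k,interpolation=cv2.INTER_CUBIC))
E
python3 - <<'E'
from h import *
zoom("scene",[170,100,290,220],5,"pics/b_tank.png")
zoom("scene",[280,190,400,310],5,"pics/b_rack.png")
zoom("top",[270,140,390,260],5,"pics/b_ttank.png")
zoom("top",[90,170,220,270],6,"pics/b_track.png")
print('lb top',onz("top",(318.5,215),0.058))
print('lb scene',onz("scene",(231.5,174.5),0.058))
for n,uv,z in (("scene",(338,242),.1525),("scene",(311,227),.0925),("top",(149.5,207),.175),("top",(190.5,216.5),.115),("scene",(212,253),.065),("top",(241,140),.065),("scene",(154,150),.065),("top",(403,171),.03)): print(n,uv,onz(n,uv,z))
E
```

```text
lb top [ 0.49415168 -0.18940046  0.058     ]
lb scene [ 0.49855694 -0.18268122  0.058     ]
scene (338, 242) [0.5034878  0.21612323 0.1525    ]
scene (311, 227) [0.48011624 0.11936137 0.0925    ]
top (149.5, 207) [0.49778001 0.21374488 0.175     ]
top (190.5, 216.5) [0.4825284  0.12872277 0.115     ]
scene (212, 253) [0.69527124 0.01622131 0.065     ]
top (241, 140) [0.68899755 0.0102402  0.065     ]
scene (154, 150) [ 0.62205377 -0.41759083  0.065     ]
top (403, 171) [ 0.61590716 -0.41998639  0.03      ]
```

View pics/b_tank.png

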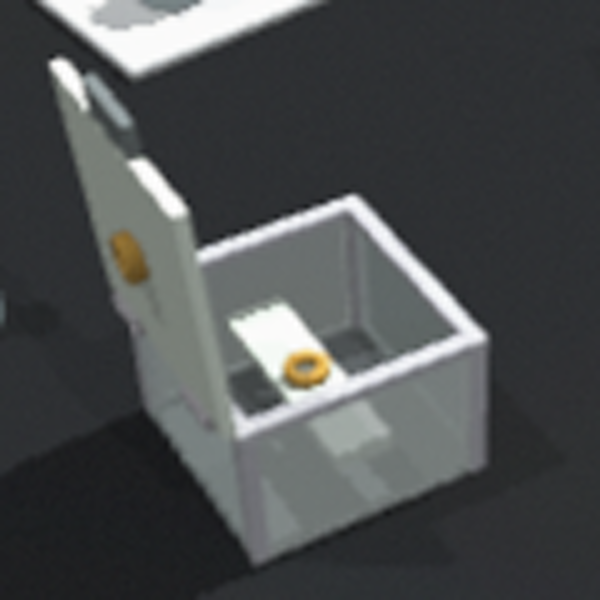

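View pics/b_rack.png

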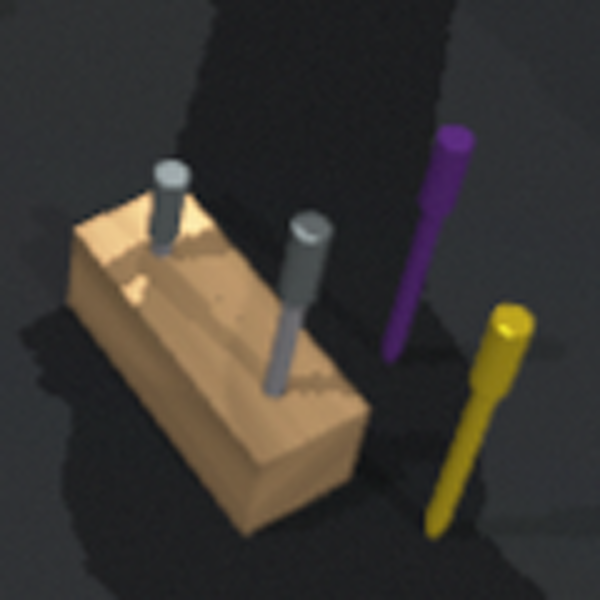

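View pics/b_ttank.png

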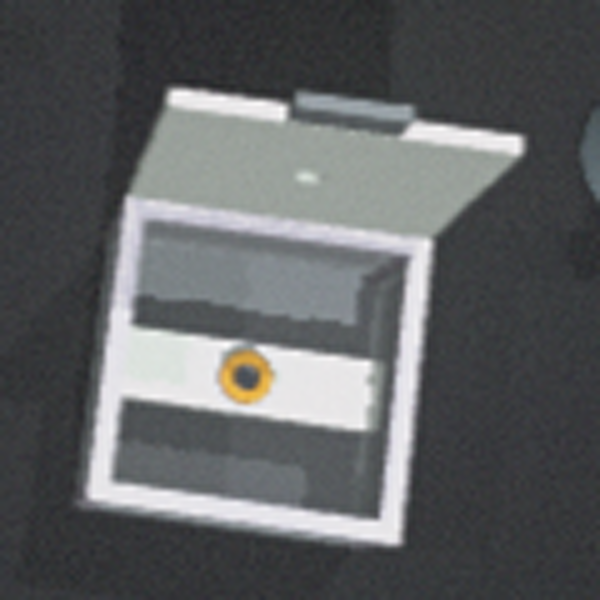

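View pics/b_track.png

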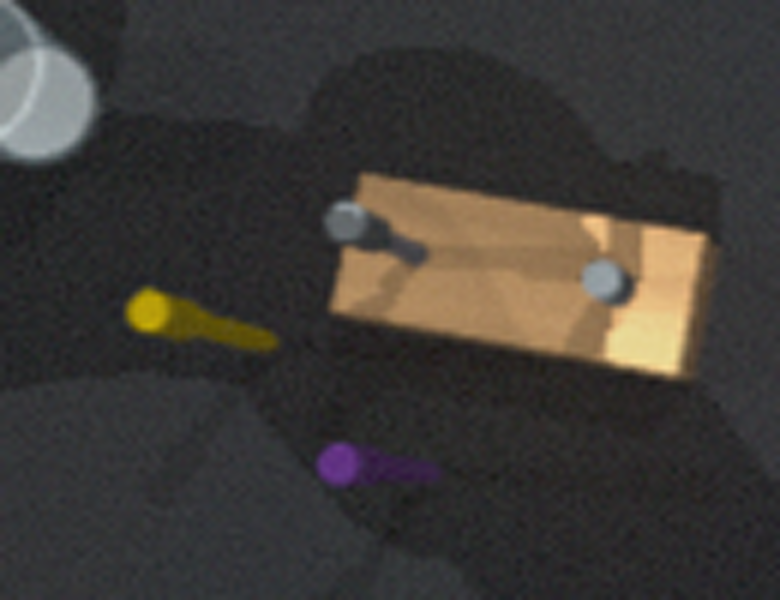

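```bash
cat > fit.py <<'E'
from h import *
def Z(o,k,l): return [((a+.5)/k-.5+o[0],(b+.5)/k-.5+o[1]) for a,b in l]
tt=Z((270,140),5,[(88,498),(400,543),(432,238),(128,198),(246,376),(355,104),(168,94),(524,143)])
st=Z((170,100),5,[(352,197),(486,338),(306,367),(112,116)])
s=.075
def tank(p):
    x,y,w,a=p; R=Ro.from_euler('z',w).as_matrix()
    L=lambda r,yy,n: np.array([s-np.cos(a)*r+np.sin(a)*n,yy,.1+np.sin(a)*r+np.cos(a)*n])
    W=lambda q: np.array(q)@R.T+[x,y,0]
    T=W([(-s,s,.1),(-s,-s,.1),(s,-s,.1),(s,s,.1),(0,0,.058),L(.171,0,.0045),L(.15,.075,.0045),L(.15,-.075,.0045)])
    S=W([(-s,-s,.1),(-s,s,.1),(0,0,.058),L(.165,0,.0045)])
    return T,S
def res(p):
    T,S=tank(p); return np.r_[(proj('top',T)-tt).ravel(),(proj('scene',S)-st).ravel()]
r=least_squares(res,[.5,-.19,-.1,1.6],loss='soft_l1'); print('tank',r.x); print(np.round(r.fun,1).reshape(-1,2).tolist())
tr=Z((90,170),6,[(360,173),(708,235),(690,378),(332,312),(347,220),(606,281)])
sr=Z((280,190),5,[(75,230),(372,408),(262,465),(311,223),(172,171)])
def rres(p):
    x,y,w=p[:3]; R=Ro.from_euler('z',w).as_matrix(); W=lambda q: np.array(q)@R.T+[x,y,0]
    lx,ly=p[3:5];sx,sy=p[5:]
    T=np.r_[W([(.03,.075,.06),(.03,-.075,.06),(-.03,-.075,.06),(-.03,.075,.06)]),[[lx,ly,.175],[sx,sy,.115]]]
    S=np.r_[W([(.03,-.075,.06),(-.03,.075,.06),(.03,.075,.06)]),[[lx,ly,.175],[sx,sy,.115]]]
    return np.r_[(proj('top',T)-tr).ravel(),(proj('scene',S)-sr).ravel()]
q=least_squares(rres,[.49,.17,-.1,.5,.21,.48,.12],loss='soft_l1'); print('rack',q.x); print(np.round(q.fun,1).reshape(-1,2).tolist())
c,s_=np.cos(q.x[2]),np.sin(q.x[2]); print('holes',q.x[0]-s_*.045,q.x[1]+c*.045,q.x[0]+s_*.045,q.x[1]-c*.045)
for n,o,k,uv in (('top',(90,170),6,(150,310)),('top',(90,170),6,(340,463)),('scene',(280,190),5,(514,320)),('scene',(280,190),5,(456,140))):
    print(n,onz(n,Z(o,k,[uv])[0],.165))
print('beaker',onz('top',(85,181),.09), onz('top',(97,187),.0))
print(Ro.from_euler('xyz',observe()['tool_rot']).as_matrix().round(3))
E
python3 fit.py
```

```text
tank [ 0.49482265 -0.19097808 -0.13385962  1.64349219]
[[0.3, -0.1], [-0.3, -0.3], [-0.4, 0.1], [-0.0, -0.2], [0.3, -0.1], [-0.0, -0.0], [0.0, 0.2], [-0.6, -0.0], [0.5, -0.1], [-0.1, -0.2], [0.1, -0.6], [-0.7, -1.0]]
rack [ 0.49096728  0.17428092 -0.16696022  0.49884872  0.21793934  0.48264943
  0.12876726]
[[0.4, 0.4], [-0.5, 0.0], [-2.0, -0.7], [0.2, 0.1], [0.3, 0.3], [-0.1, 0.0], [-0.0, -0.4], [-0.3, -0.2], [-0.1, -0.1], [-0.0, 0.5], [-0.1, -0.1]]
holes 0.49844563165318895 0.2186551699561918 0.4834889269249581 0.129906665835432
top [0.46550984 0.29535307 0.165     ]
top [0.40798598 0.21960252 0.165     ]
scene [0.46500964 0.29627788 0.165     ]
scene [0.4087576  0.22069614 0.165     ]
beaker [0.57308706 0.40230304 0.09      ] [0.5732415  0.40633564 0.        ]
[[ 0.     0.268  0.963]
 [-0.     0.963 -0.268]
 [-1.    -0.     0.   ]]
```

Request:
jog_arm:
  commands:
    - [-45,0,0,-0.138,0,0]
    - [-45,0,0,0,0,0]
    - [-30,0,0,0,0,0]
    - [0,-37,28.7,0,0,0]
    - [0,-37,28.7,0,0,0]
    - [0,-37,28.7,0,0,0]
    - [0,-37,28.7,0,0,0]
    - [0,-37,28.7,0,0,0]
    - [0,-37,28.7,0,0,0]
    - [0,-37,28.7,0,0,0]
    - [0,-37,28.7,0,0,0]
    - [0,-37,28.7,0,0,0]
    - [0,-37,28.7,0,0,0]
    - [0,-37,28.7,0,0,0]
    - [0,-37,28.7,0,0,0]
    - [0,-37,28.7,0,0,0]
    - [0,-37,28.7,0,0,0]
    - [0,-37,28.7,0,0,0]
    - [0,-37,28.7,0,0,0]
  gripper: 255

```text
clock: 4.05
position: [0.5586, -0.0644, 0.3682]
tool_rot: [0.938, 1.563, 0.821]
force: [0.9, 1.6, 1.0]
grip_width: 0.0001
```

```bash
cat >> h.py <<'E'
def go(p,yaw=-0.1339):
    "tool shift (mm) to world p and turn to straight-down with jaw at yaw"
    s=observe(); R=Ro.from_euler('xyz',s['tool_rot']).as_matrix()
    c,n=np.cos(yaw),np.sin(yaw)
    D=np.array([[0,-n,c],[0,c,n],[-1,0,0]])
    print('t',round(s['clock'],2),'pos',s['position'].round(4),'shift',(R.T@(np.array(p)-s['position'])*1e3).round(1),'turn',Ro.from_matrix(R.T@D).as_rotvec().round(3),'F',s['force'].round(1),'w',round(s['grip_width'],4))
E
python3 -c "
from h import *
go([.639,-.21,.368]);go([.639,-.21,.236])"
```

```text
t 4.05 pos [ 0.5586 -0.0644  0.3682] shift [  -0.2 -135.2   96.8] turn [ 0.017  0.005 -0.007] F [0.9 1.6 1. ] w 0.0001
t 4.05 pos [ 0.5586 -0.0644  0.3682] shift [ 131.8 -136.1   96.2] turn [ 0.017  0.005 -0.007] F [0.9 1.6 1. ] w 0.0001
```

Request:
jog_arm:
  commands:
    - [0,-34,24,0.017,0.005,-0.007]
    - [0,-34,24,0,0,0]
    - [0,-34,24,0,0,0]
    - [0,-34,24,0,0,0]
    - [40,0,0,0,0,0]
    - [40,0,0,0,0,0]
    - [40,0,0,0,0,0]
    - [12,0,0,0,0,0]
    - [0,0,0,0,0,0]

```text
clock: 4.95
position: [0.6408, -0.227, 0.2322]
tool_rot: [-0.93, 1.566, -1.07]
force: [-0.5, 0.2, 0.5]
grip_width: -0.0002
```

```bash
python3 -c "
from h import *
go([.639,-.21,.236]); go([.495+.991*.03,-.191-.133*.03,.236]); zoom('scene',[130,60,290,220],4,'pics/c1.png')"
```

```text
t 4.95 pos [ 0.6408 -0.227   0.2322] shift [-3.9 16.6 -4.1] turn [-0.007  0.003  0.004] F [-0.5  0.2  0.5] w -0.0002
t 4.95 pos [ 0.6408 -0.227   0.2322] shift [  -4.2   15.4 -119.4] turn [-0.007  0.003  0.004] F [-0.5  0.2  0.5] w -0.0002
```

View pics/c1.png

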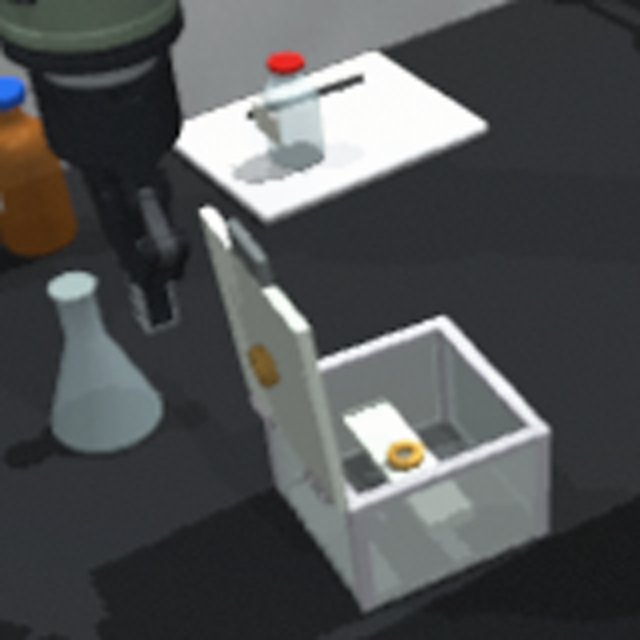

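The closed fingers (about (155,310) in the zoom) stand behind the lid, which is still up, and well clear of the flask. Pushing now.

Request:
jog_arm:
  commands:
    - [0,8,-20,0,0,0]
    - [0,8,-20,0,0,0]
    - [0,0,-15,0,0,0]
    - [0,0,-15,0,0,0]
    - [0,0,-15,0,0,0]
    - [0,0,-15,0,0,0]
    - [0,0,-15,0,0,0]
    - [0,0,-15,0,0,0]

```text
clock: 5.8
position: [0.5192, -0.1931, 0.2495]
tool_rot: [-0.147, 1.541, -0.285]
force: [0.7, -0.4, 0.4]
grip_width: -0.0001
```

```bash
python3 -c "
from h import *
go([.495+.991*.0,-.191,.236]); zoom('scene',[130,60,290,220],4,'pics/c2.png')"
```

```text
t 5.8 pos [ 0.5192 -0.1931  0.2495] shift [ 12.7  -1.2 -24.6] turn [-0.004  0.03   0.004] F [ 0.7 -0.4  0.4] w -0.0001
```

View pics/c2.png

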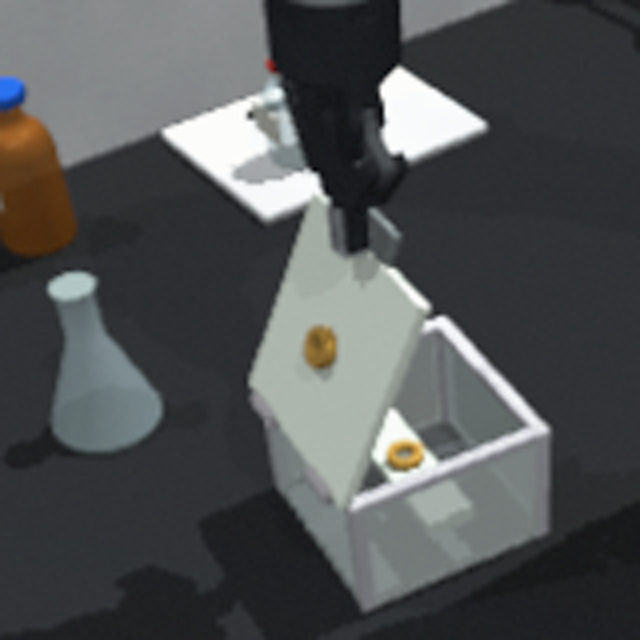

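Request:
jog_arm:
  commands:
    - [0,0,-15,0,0.03,0]
    - [0,0,-15,0,0,0]
    - [-30,0,0,0,0,0]
    - [-30,0,0,0,0,0]
    - [-30,20,0,0,0,0]
    - [0,40,0,0,0,0]
    - [0,40,0,0,0,0]
    - [0,40,0,0,0,0]
    - [0,40,0,0,0,0]
    - [0,40,0,0,0,0]
  gripper: 0

```text
clock: 6.85
position: [0.5178, 0.0296, 0.3564]
tool_rot: [-0.891, 1.564, -1.042]
force: [-0.1, -0.0, 0.2]
grip_width: 0.0854
```

```bash
python3 -c "
from h import *
go([.4985,.218,.36]); zoom('scene',[130,60,290,220],4,'pics/c3.png')"
```

```text
t 6.85 pos [0.5178 0.0296 0.3564] shift [ -4.7 183.4 -47.3] turn [-0.017  0.004  0.005] F [-0.1 -0.   0.2] w 0.0854
```

View pics/c3.png

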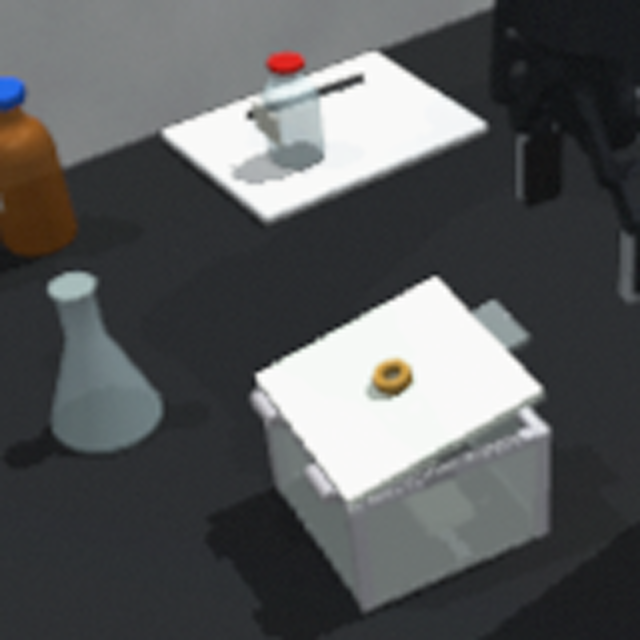

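Request:
jog_arm:
  commands:
    - [0,40,-11,-0.017,0.004,0.005]
    - [0,40,-11,0,0,0]
    - [0,40,-11,0,0,0]
    - [0,40,-11,0,0,0]
    - [20,23,-3,0,0,0]
    - [20,0,0,0,0,0]
    - [0,0,0,0,0,0]

```text
clock: 7.6
position: [0.4944, 0.2339, 0.3234]
tool_rot: [0.69, 1.568, 0.567]
force: [0.3, -0.2, 0.7]
grip_width: 0.0854
```

```bash
python3 - <<'E'
from h import *
go([.4985,.218,.1445])
st=observe(); im=grab_frame('wrist'); cv2.imwrite('pics/d1.png',im[:,:,::-1])
print([(round(d['p'],2),np.round(d['location'],1)) for d in nets.pinpoint('wrist','shaft_grip')])
print(proj('wrist',[[.4985,.218,.175],[.4985,.218,.13],[.483,.129,.115]],st).round(1))
zoom('scene',[170,100,290,220],5,'pics/c4.png'); zoom('scene',[240,140,400,300],4,'pics/d2.png')
E
```

```text
t 7.6 pos [0.4944 0.2339 0.3234] shift [178.9 -15.6   5.7] turn [ 0.011  0.002 -0.002] F [ 0.3 -0.2  0.7] w 0.0854
[(0.86, array([242.2, 180.1])), (0.57, array([188.7,  80.2]))]
[[236.3 187.8]
 [238.8 175.9]
 [152.7 168.5]]
```

View pics/d1.png

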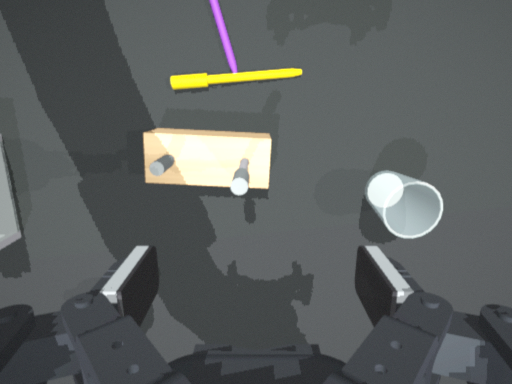

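View pics/c4.png

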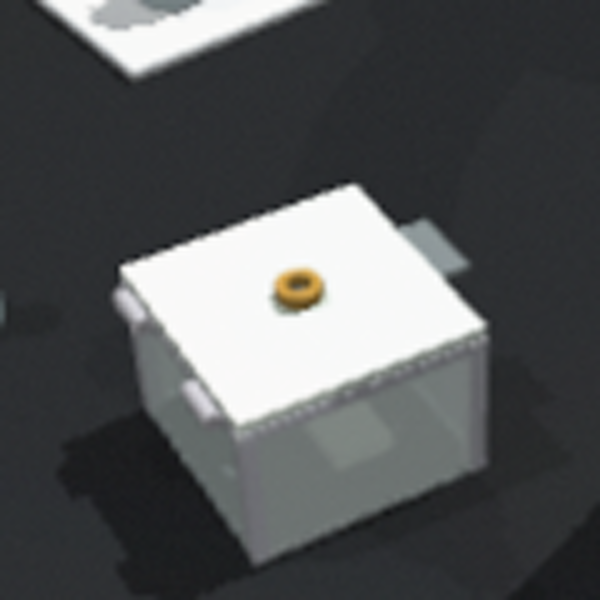

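View pics/d2.png

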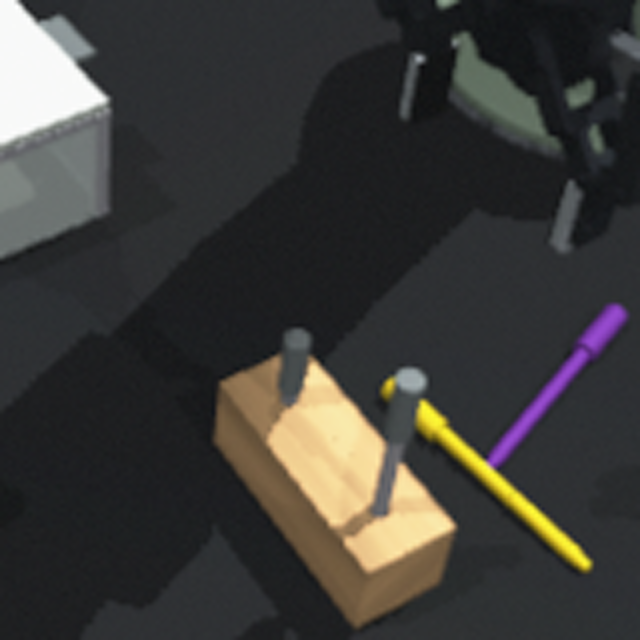

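Request:
jog_arm:
  commands:
    - [0,-10,6,0.011,0,0]
    - [35,-4,0,0,0,0]
    - [35,0,0,0,0,0]
    - [30,0,0,0,0,0]
    - [0,0,0,0,0,0]

```text
clock: 8.3
position: [0.505, 0.2131, 0.2282]
tool_rot: [0.606, 1.556, 0.461]
force: [-1.0, 0.2, 1.4]
grip_width: 0.0853
```

```bash
python3 - <<'E'
from h import *
go([.4985,.219,.1445])
st=observe(); im=grab_frame('wrist'); cv2.imwrite('pics/d3.png',im[:,:,::-1])
print(proj('wrist',[[.4985,.219,.175],[.4985,.219,.13],[.483,.129,.115]],st).round(1))
E
```

```text
t 8.3 pos [0.505  0.2131 0.2282] shift [83.6  4.2 -8.3] turn [-0.011  0.012 -0.008] F [-1.   0.2  1.4] w 0.0853
[[260.7 208.1]
 [259.4 187.1]
 [137.8 179.1]]
```

View pics/d3.png

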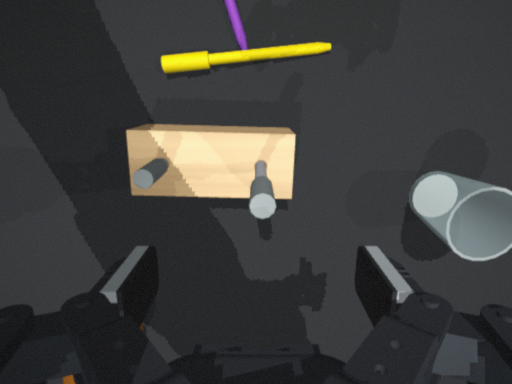

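Request:
jog_arm:
  commands:
    - [25,5,-10,-0.011,0.012,-0.008]
    - [25,0,0,0,0,0]
    - [20,0,0,0,0,0]
    - [5,0,0,0,0,0]
    - [0,0,0,0,0,0]

```text
clock: 8.85
position: [0.5036, 0.2198, 0.1636]
tool_rot: [0.636, 1.555, 0.497]
force: [0.5, -0.3, 0.3]
grip_width: 0.0854
```

```bash
python3 - <<'E'
from h import *
go([.497,.220,.1445])
st=observe(); im=grab_frame('wrist'); cv2.imwrite('pics/d4.png',im[:,:,::-1])
print(proj('wrist',[[.497,.220,.175],[.497,.22,.13],[.483,.129,.115]],st).round(1))
E
```

```text
t 8.85 pos [0.5036 0.2198 0.1636] shift [19.  -0.9 -6.8] turn [-0.005  0.012 -0.009] F [ 0.5 -0.3  0.3] w 0.0854
[[250.  263.7]
 [250.8 221.7]
 [ 88.9 210.4]]
```

View pics/d4.png

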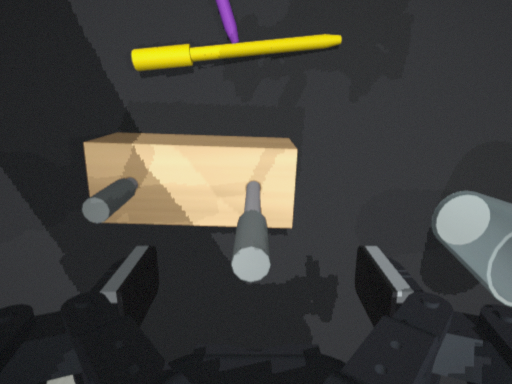

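Request:
jog_arm:
  commands:
    - [8,0,-7,-0.005,0.012,-0.009]
    - [6,0,0,0,0,0]
    - [0,0,0,0,0,0]

```text
clock: 9.2
position: [0.4977, 0.2215, 0.1519]
tool_rot: [0.667, 1.567, 0.534]
force: [0.7, -0.1, -0.6]
grip_width: 0.0854
```

```bash
python3 - <<'E'
from h import *
go([.497,.220,.1445])
E
```

```text
t 9.2 pos [0.4977 0.2215 0.1519] shift [ 7.4 -1.6 -0.6] turn [ 0.001  0.003 -0.002] F [ 0.7 -0.1 -0.6] w 0.0854
```

Request:
jog_arm:
  commands:
    - [7,-1.5,-0.5,0,0.003,0]
    - [0,0,0,0,0.003,0]

```text
clock: 9.4
position: [0.497, 0.2202, 0.1446]
tool_rot: [2.467, 1.567, 2.334]
force: [0.1, -1.0, 0.6]
grip_width: 0.0853
```

Request:
jog_arm:
  commands:
    - [0,0,0,0,0,0]
    - [0,0,0,0,0,0]
    - [0,0,0,0,0,0]
    - [0,0,0,0,0,0]
    - [0,0,0,0,0,0]
    - [0,0,0,0,0,0]
    - [0,0,0,0,0,0]
    - [0,0,0,0,0,0]
  gripper: 255
  newtons: 60

```text
clock: 10.2
position: [0.4973, 0.2198, 0.1449]
tool_rot: [2.463, 1.567, 2.33]
force: [-0.0, -1.0, 0.6]
grip_width: 0.0135
```

```bash
python3 - <<'E'
from h import *
go([.497,.220,.1445])
st=observe(); im=grab_frame('wrist'); cv2.imwrite('pics/d5.png',im[:,:,::-1])
print(proj('wrist',[[.497,.220,.175],[.497,.22,.06],[.483,.129,.115]],st).round(1))
E
```

```text
t 10.2 pos [0.4973 0.2198 0.1449] shift [ 0.5  0.1 -0.4] turn [ 0.    -0.003 -0.002] F [-0.  -1.   0.6] w 0.0135
[[251.6 304.5]
 [253.5 204. ]
 [ 76.4 233.3]]
```

View pics/d5.png

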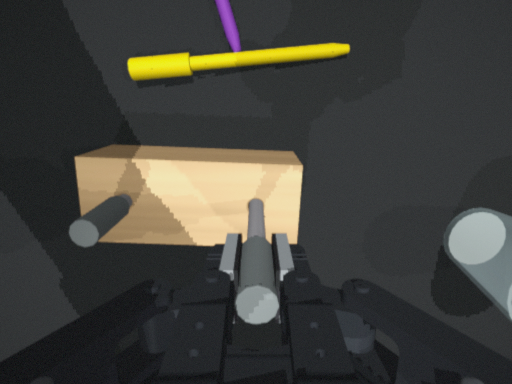

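Request:
jog_arm:
  commands:
    - [-15,0,0,0,0,0]
    - [-25,0,0,0,0,0]
    - [-30,0,0,0,0,0]
    - [-30,0,0,0,0,0]
    - [-30,0,0,0,0,0]
    - [-30,0,0,0,0,0]
    - [0,0,0,0,0,0]

```text
clock: 10.95
position: [0.4973, 0.2194, 0.31]
tool_rot: [2.837, 1.566, 2.703]
force: [0.2, 0.8, -2.0]
grip_width: 0.0132
```

```bash
python3 - <<'E'
from h import *
go([.495,-.191,.31])
im=grab_frame('wrist'); cv2.imwrite('pics/e1.png',im[:,:,::-1])
im=grab_frame('scene'); cv2.imwrite('pics/e2.png',im[:,:,::-1])
E
```

```text
t 10.95 pos [0.4973 0.2194 0.31  ] shift [  -0.8 -407.1   52.4] turn [ 0.    -0.004 -0.001] F [ 0.2  0.8 -2. ] w 0.0132
```

View pics/e1.png

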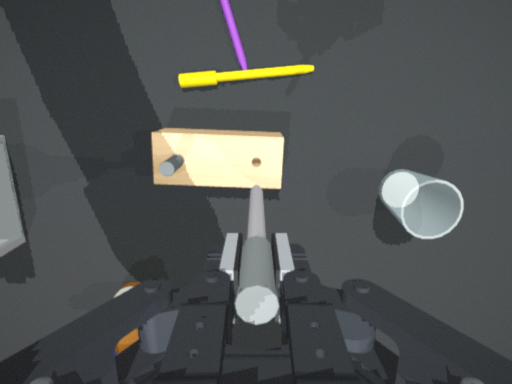

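View pics/e2.png

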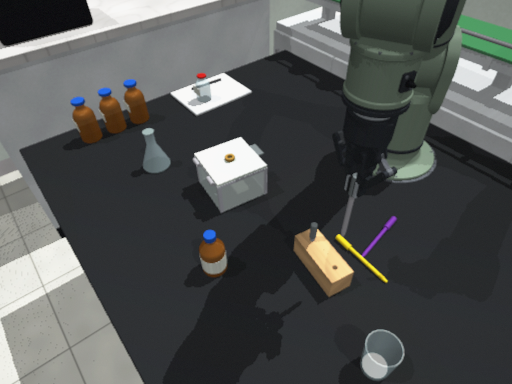

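Request:
jog_arm:
  commands:
    - [0,-20,3,0,0,0]
    - [0,-35,4,0,0,0]
    - [0,-40,5,0,0,0]
    - [0,-40,5,0,0,0]
    - [0,-40,5,0,0,0]
    - [0,-40,5,0,0,0]
    - [0,-40,5,0,0,0]
    - [0,-40,5,0,0,0]
    - [0,-40,5,0,0,0]
    - [0,-30,5,0,0,0]
    - [0,-20,3,0,0,0]
    - [0,0,0,0,0,0]
    - [0,0,0,0,0,0]

```text
clock: 12.35
position: [0.4877, -0.1827, 0.2913]
tool_rot: [-2.885, 1.54, -3.014]
force: [-0.0, -0.2, -1.6]
grip_width: 0.0138
```

```bash
python3 - <<'E'
from h import *
go([.495,-.191,.31])
im=grab_frame('wrist'); cv2.imwrite('pics/f1.png',im[:,:,::-1])
zoom('scene',[180,70,300,190],5,'pics/f2.png'); zoom('top',[270,140,390,260],5,'pics/f3.png')
E
```

```text
t 12.35 pos [ 0.4877 -0.1827  0.2913] shift [-18.9  -7.5   7.7] turn [ 0.004 -0.03   0.008] F [-0.  -0.2 -1.6] w 0.0138
```

View pics/f1.png

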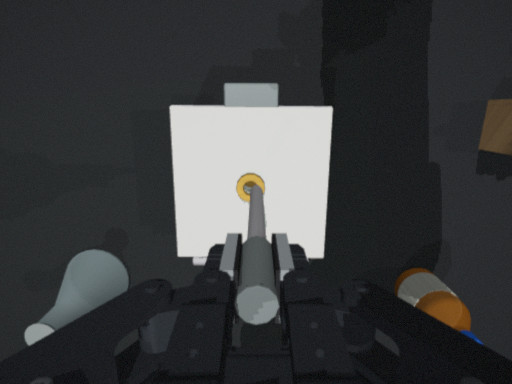

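View pics/f2.png

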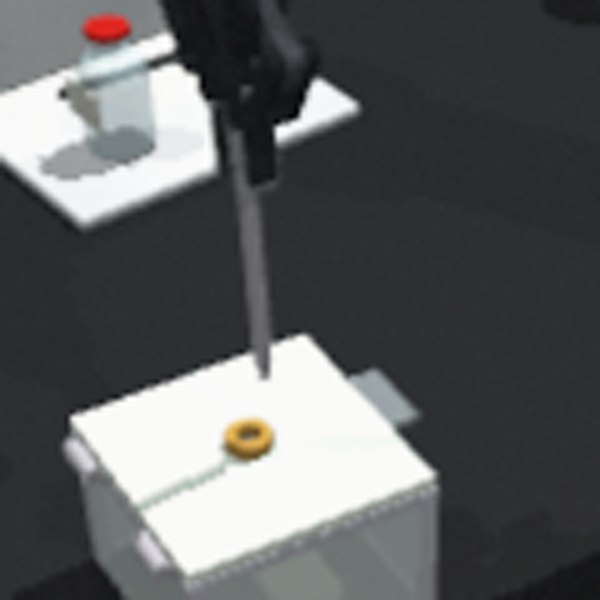

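View pics/f3.png

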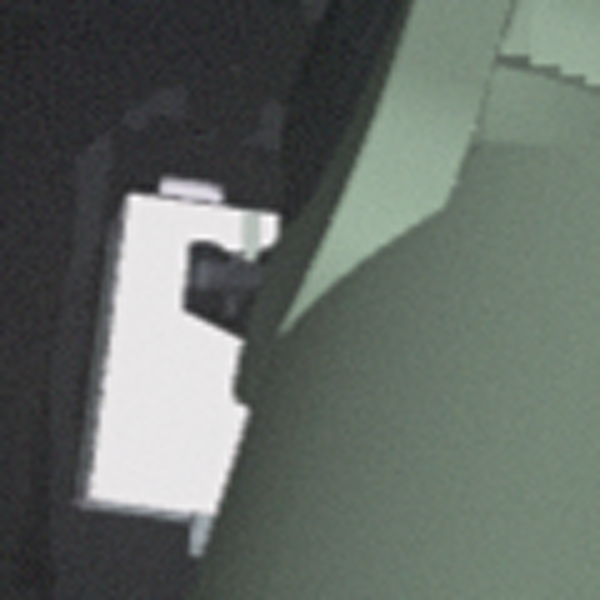

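Request:
jog_arm:
  commands:
    - [0,-4,4,0.004,-0.03,0.008]
    - [8,-3,4,0,0,0]
    - [0,0,0,0,0,0]

```text
clock: 12.8
position: [0.496, -0.1873, 0.2829]
tool_rot: [0.991, 1.569, 0.863]
force: [-0.8, 0.4, -1.9]
grip_width: 0.0135
```

```bash
python3 - <<'E'
from h import *
go([.495,-.191,.275])
st=observe(); im=grab_frame('wrist'); cv2.imwrite('pics/g1.png',cv2.resize(im[130:330,160:360,::-1],None,fx=3,fy=3,interpolation=cv2.INTER_CUBIC))
zoom('scene',[180,70,300,190],5,'pics/g2.png')
R=Ro.from_euler('xyz',st['tool_rot']).as_matrix(); tip=st['position']+R@[.135,0,0]; print('tip',tip)
B=[.4948,-.191,.1185]
print('tip, bush wrist zoom',((proj('wrist',[tip,B],st)-[160,130])*3).round(0))
print('tip, bush scene zoom',((proj('scene',[tip,B])-[180,70])*5).round(0))
E
```

```text
t 12.8 pos [ 0.496  -0.1873  0.2829] shift [ 7.9 -3.8 -0.5] turn [ 0.006  0.001 -0.001] F [-0.8  0.4 -1.9] w 0.0135
tip [ 0.49614156 -0.18715902  0.14788943]
tip, bush wrist zoom [[282. 166.]
 [269. 139.]]
tip, bush scene zoom [[245. 393.]
 [247. 431.]]
```

View pics/g1.png

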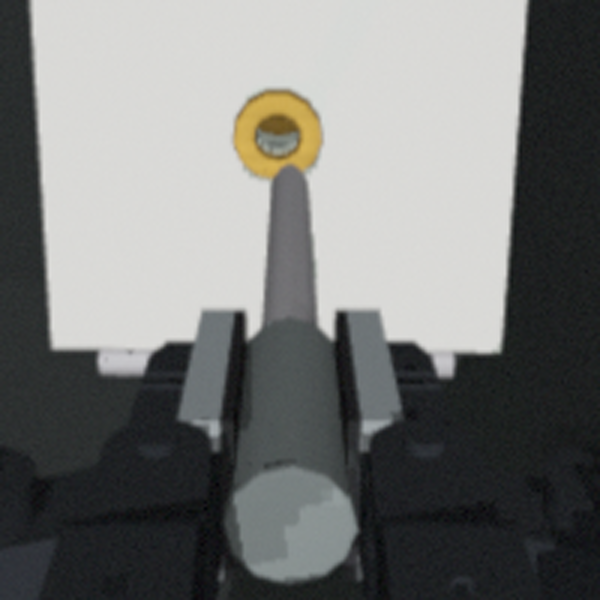

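View pics/g2.png

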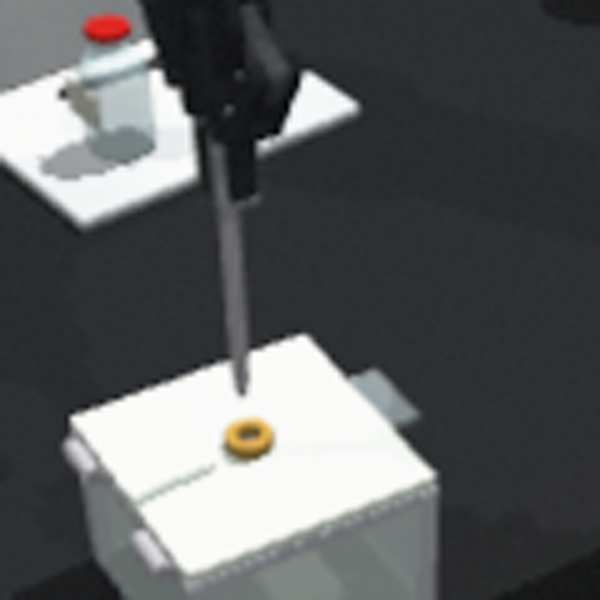

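Request:
jog_arm:
  commands:
    - [8,-3.8,-2.5,0.006,0,0]
    - [8,0,0,0,0,0]
    - [3,0,0,0,0,0]
    - [0,0,0,0,0,0]

```text
clock: 13.3
position: [0.4926, -0.1906, 0.2627]
tool_rot: [1.558, 1.57, 1.425]
force: [0.9, 0.0, -1.5]
grip_width: 0.0135
```

```bash
cat > look.py <<'E'
from h import *
import sys
t=sys.argv[1]
go([.4948,-.191,.258])
st=observe(); im=grab_frame('wrist'); cv2.imwrite(f'pics/{t}1.png',cv2.resize(im[130:330,160:360,::-1],None,fx=3,fy=3,interpolation=cv2.INTER_CUBIC))
im=grab_frame('scene'); cv2.imwrite(f'pics/{t}2.png',cv2.resize(im[110:190,190:270,::-1],None,fx=7,fy=7,interpolation=cv2.INTER_CUBIC))
R=Ro.from_euler('xyz',st['tool_rot']).as_matrix(); tip=st['position']+R@[.135,0,0]; print('tip',tip)
B=[.4948,-.191,.1185]
print('tip, bush wrist zoom',((proj('wrist',[tip,B],st)-[160,130])*3).round(0))
print('tip, bush scene zoom',((proj('scene',[tip,B])-[190,110])*7).round(0))
E
python3 look.py h
```

```text
t 13.3 pos [ 0.4926 -0.1906  0.2627] shift [ 4.7 -0.1  2.2] turn [ 0.     0.    -0.001] F [ 0.9  0.  -1.5] w 0.0135
tip [ 0.49262572 -0.19044674  0.12766334]
tip, bush wrist zoom [[282. 166.]
 [281. 166.]]
tip, bush scene zoom [[280. 303.]
 [276. 323.]]
```

View pics/h1.png

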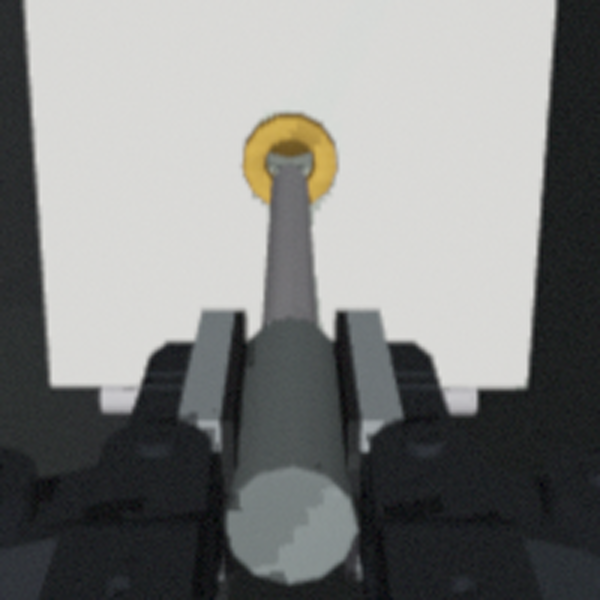

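View pics/h2.png

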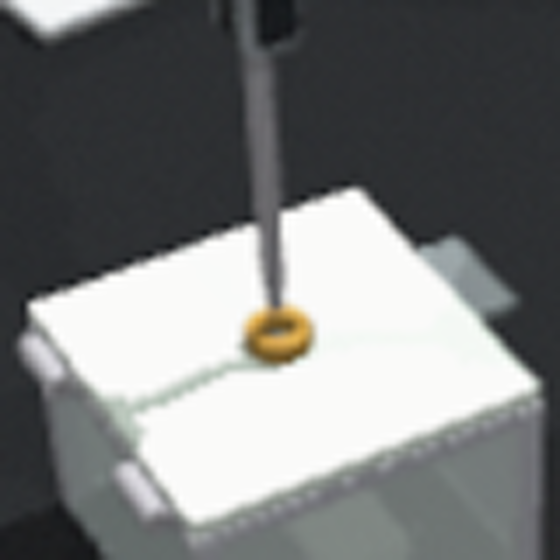

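Request:
jog_arm:
  commands:
    - [3,0,-1.2,0,0,0]
    - [3,0,0,0,0,0]
    - [0,0,0,0,0,0]

```text
clock: 13.7
position: [0.4918, -0.1904, 0.2571]
tool_rot: [0.54, 1.569, 0.406]
force: [0.5, 0.8, -0.6]
grip_width: 0.0135
```

```bash
python3 look.py i
```

```text
t 13.7 pos [ 0.4918 -0.1904  0.2571] shift [-0.9 -0.2  3. ] turn [ 0.     0.002 -0.001] F [ 0.5  0.8 -0.6] w 0.0135
tip [ 0.49206072 -0.19029753  0.1220935 ]
tip, bush wrist zoom [[282. 166.]
 [281. 173.]]
tip, bush scene zoom [[282. 314.]
 [276. 323.]]
```

View pics/i1.png

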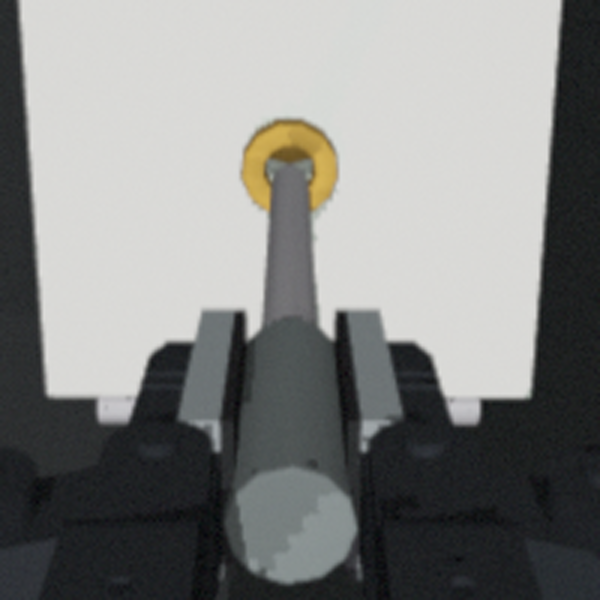

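View pics/i2.png

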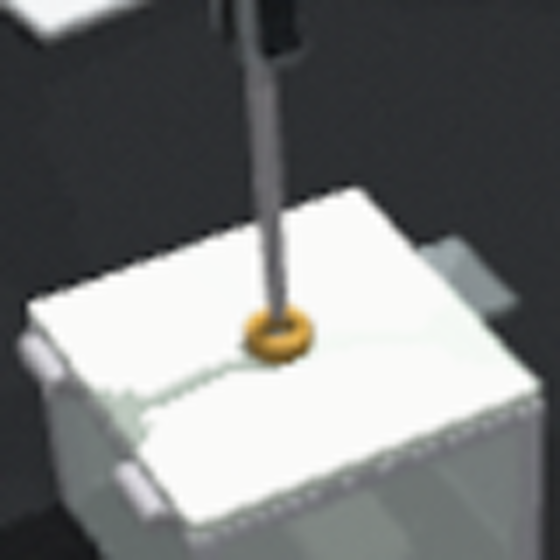

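Request:
jog_arm:
  commands:
    - [4,0,0,0,0.002,0]
    - [4,0,0,0,0,0]
    - [4,0,0,0,0,0]
    - [0,0,0,0,0,0]

```text
clock: 14.2
position: [0.492, -0.1905, 0.2443]
tool_rot: [1.905, 1.57, 1.771]
force: [0.5, 0.7, -0.8]
grip_width: 0.0134
```

```bash
python3 look.py j; python3 -c "
from h import *
print(((proj('scene',[[.4919,-.1904,.12],[.4919,-.1904,.16],[.4919,-.1904,.22]])-[190,110])*7).round(0))"
```

```text
t 14.2 pos [ 0.492  -0.1905  0.2443] shift [-13.7  -0.2   2.9] turn [ 0.    -0.    -0.001] F [ 0.5  0.7 -0.8] w 0.0134
tip [ 0.49195334 -0.19033187  0.10934716]
tip, bush wrist zoom [[282. 166.]
 [281. 185.]]
tip, bush scene zoom [[284. 339.]
 [276. 323.]]
[[283. 318.]
 [275. 237.]
 [264. 106.]]
```

View pics/j1.png

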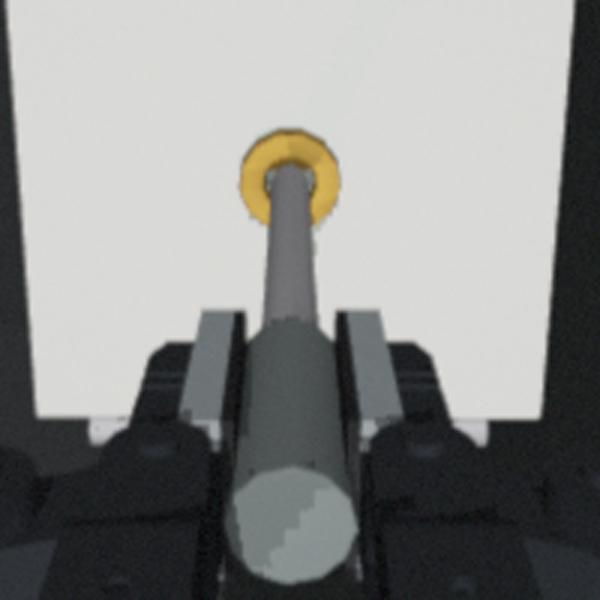

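View pics/j2.png

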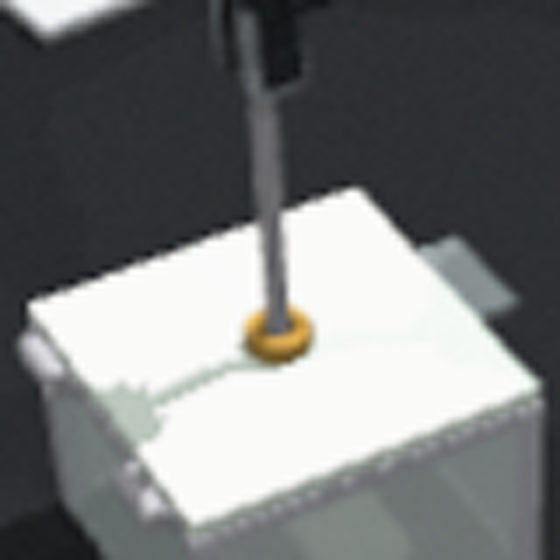

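Request:
jog_arm:
  commands:
    - [5,0,0,0,0,0]
    - [5,0,0,0,0,0]
    - [5,0,0,0,0,0]
    - [5,0,0,0,0,0]
    - [5,0,0,0,0,0]
    - [5,0,0,0,0,0]
    - [0,0,0,0,0,0]

```text
clock: 15.0
position: [0.4921, -0.1905, 0.212]
tool_rot: [1.412, 1.57, 1.279]
force: [-0.4, 0.4, -1.6]
grip_width: 0.0133
```

```bash
python3 look.py k
```

```text
t 15.0 pos [ 0.4921 -0.1905  0.212 ] shift [-46.   -0.1   2.7] turn [ 0.     0.    -0.001] F [-0.4  0.4 -1.6] w 0.0133
tip [ 0.49214207 -0.1904082   0.07700853]
tip, bush wrist zoom [[282. 166.]
 [280. 222.]]
tip, bush scene zoom [[289. 400.]
 [276. 323.]]
```

View pics/k1.png

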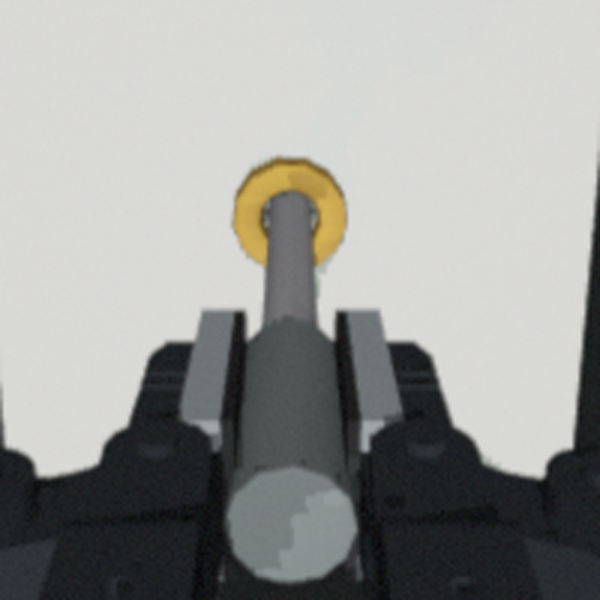

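View pics/k2.png

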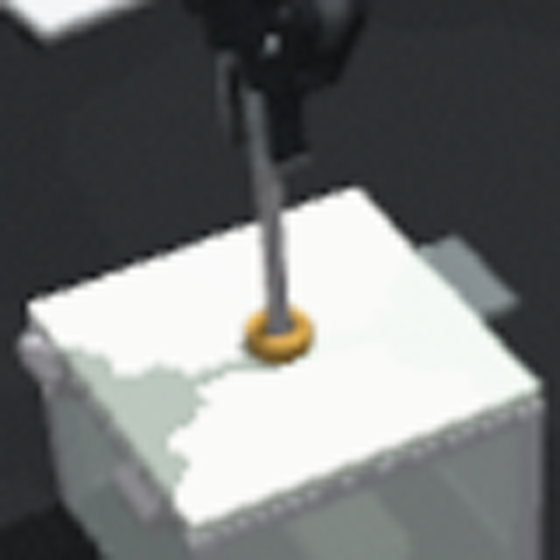

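Request:
jog_arm:
  commands:
    - [5,0,0,0,0,0]
    - [5,0,0,0,0,0]
    - [5,0,0,0,0,0]
    - [3,0,0,0,0,0]
    - [3,0,0,0,0,0]
    - [3,0,0,0,0,0]
    - [0,0,0,0,0,0]

```text
clock: 15.8
position: [0.4926, -0.1906, 0.1868]
tool_rot: [0.446, 1.569, 0.313]
force: [0.5, -0.1, -1.1]
grip_width: 0.0138
```

```bash
python3 look.py l
```

```text
t 15.8 pos [ 0.4926 -0.1906  0.1868] shift [-71.2  -0.    2.3] turn [ 0.     0.002 -0.001] F [ 0.5 -0.1 -1.1] w 0.0138
tip [ 0.49283174 -0.19057136  0.05177903]
tip, bush wrist zoom [[282. 166.]
 [279. 256.]]
tip, bush scene zoom [[292. 447.]
 [276. 323.]]
```

Request:
jog_arm:
  commands:
    - [4,0,-0.5,0,0.002,0]
    - [4,0,0,0,0,0]
    - [4,0,0,0,0,0]
    - [4,0,0,0,0,0]
    - [4,0,0,0,0,0]
    - [4,0,0,0,0,0]
    - [0,0,0,0,0,0]
    - [0,0,0,0,0,0]

```text
clock: 16.7
position: [0.4923, -0.1907, 0.161]
tool_rot: [1.671, 1.57, 1.538]
force: [1.2, -0.2, -0.6]
grip_width: 0.0133
```

```bash
python3 look.py m; python3 -c "
from h import *
zoom('scene',[170,100,290,220],5,'pics/m3.png')"
```

```text
t 16.7 pos [ 0.4923 -0.1907  0.161 ] shift [-97.    0.1   2.5] turn [ 0.    -0.    -0.001] F [ 1.2 -0.2 -0.6] w 0.0133
tip [ 0.49229238 -0.19056476  0.02602647]
tip, bush wrist zoom [[282. 166.]
 [279. 305.]]
tip, bush scene zoom [[297. 492.]
 [276. 323.]]
```

View pics/m1.png

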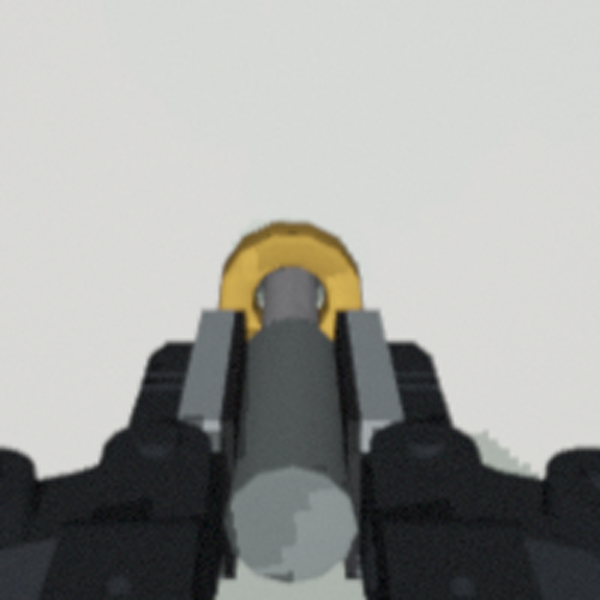

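View pics/m3.png

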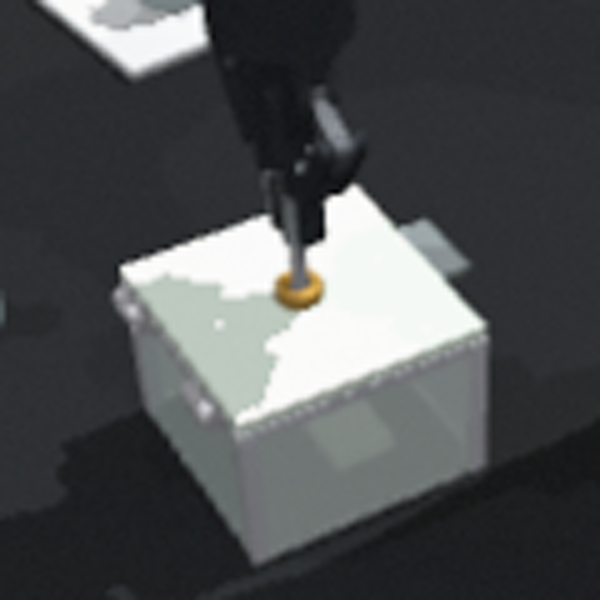

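Request:
jog_arm:
  commands:
    - [0,0,0,0,0,0]
    - [0,0,0,0,0,0]
    - [0,0,0,0,0,0]
    - [0,0,0,0,0,0]

```text
clock: 17.25
position: [0.4926, -0.1906, 0.1616]
tool_rot: [0.586, 1.57, 0.453]
force: [-0.6, -0.1, -1.6]
grip_width: 0.0136
```

```bash
python3 -c "
from h import *
go([.4948,-.191,.161]); print(np.abs(observe()['qd']).max()); print(bot.job_done())"
```

```text
t 17.25 pos [ 0.4926 -0.1906  0.1616] shift [ 0.6 -0.1  2.2] turn [ 0.001  0.001 -0.001] F [-0.6 -0.1 -1.6] w 0.0136
0.001977636920020874
the job is handed in; nothing more can be done
None
```

I pushed the lid shut, took the long shaft from the rack and threaded it through both bushings. The job was handed in at 17.25 s with the shaft still gripped.

**Last checks**
- **Tip depth:** by calculation the tip is at about z = 26 mm. That is roughly 32 mm below the lower rim, 14 mm below the bar and 21 mm above the tank floor. It is worked out from the tool pose, because no camera shows the tip itself.
- **Upright and still:** the tool is within 0.002 rad of straight down and the shaft showed no tilt in the grip. Joint speeds were under 0.002 rad/s.
- **Grip and forces:** the shaft did not shift in the fingers on the way down. Side forces stayed at about 1 N, so the shaft was not jamming in either bore.
- **Lid and short shaft:** the lid looked fully shut in the scene picture. The arm never touched the short shaft, flask, bottle or beaker. The short shaft and beaker were last seen in place after the lift. I did not picture any of them again before handing in.

**What disagreed**
- **Tank position:** my first tank fit, from the scene and top pictures, put the centre line about 2 to 3 mm farther in x than where the shaft ended up. I followed the wrist and scene pictures of the tip against the lid's bushing, and the shaft went in without resistance.
- **Grip reading:** the finger opening read 13.5 mm on a 16 mm sleeve, though the shaft was clearly held.
- **Decoys:** the purple and yellow look-alikes were found lying on the bench. They fell while the arm was nowhere near them.

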